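Lock the book-label gauge with its locating pin

TASK

Take the red-handled locating pin out of its wooden rest, put its tip through the slot of the grey label gauge and find the unmarked hole somewhere along the slot's floor, by sliding the tip along until it drops in. Seat it fully, upright, with its collar flat on the gauge's top, and let go. Go gently: never push on the gauge with more than 35 N, with the pin or the hand, and leave the other things on the desk where they are.

Things in the scene. Friction and masses are not known exactly. Their poses are not given: they have to be found in the camera images.
- gauge: Grey label gauge: heavy, fixed, rigid housing 70 (x) x 220 (y) x 44 mm high, white scale ticks beside the slot in its flat top. Origin: centre of its underside; z up, y along its length. The slot is 14 mm wide (x -7 to +7) and 90 mm long (y -45 to +45), 15 mm deep, closed at both ends.
- slot_floor (a point): Middle of the slot's floor (x = y = 0 of the gauge, 29 mm above the desk), a level, rigid black strip clamped inside the gauge.
- slot_top (a point): Middle of the slot at the gauge's top (44 mm up). On the slot's centre line (x = 0), at y anywhere from -28 to +28 mm, differing each time and not measured, the floor has one round blind hole, 12 mm in diameter, 22 mm deep, with a 1 mm chamfer, black in black.
- pin: Loose steel pin, about 100 g, 75 mm long, upright in the rest at the start. Origin: centre of its tip, z towards the handle. Taper from 5 mm diameter at the flat tip to 10 mm at 6 mm up; 10 mm shaft to 33 mm; collar 28 mm in diameter from 33 to 39 mm; red round handle 22 mm in diameter from 39 to 75 mm.
- pin_collar (a point): Centre of the collar's underside, 33 mm above the tip. With the tip on the slot's floor it is 18 mm above the gauge's top; fully home it lies on the gauge's top, the tip 11 mm above the desk and 4 mm clear of the hole's bottom.
- pin_tip (a point): Centre of the pin's tip (same point as the pin's origin).
- pin_grip (a point): Point on the pin's axis in the red handle, 61 mm above the tip: the place to grip (22 mm wide, round).
- pin_rest: Fixed wooden block 64 x 64 x 45 mm; origin at the centre of its underside. The pin stands in a vertical through hole of 12 mm at its centre, its collar on the block's top (tip 12 mm above the desk).
- book_ochre: Bystander: ochre book 190 x 130 x 17 mm lying on the desk; origin at the centre of its underside.
- label_roll: Bystander: beige roll of tape 98 mm in diameter, 25 mm high, lying flat; origin at the centre of its underside.
- stapler: Bystander: black and grey stapler 36 x 138 x 53 mm; origin at the centre of its underside.
- calculator: Bystander: desk calculator 138 x 92 x 22 mm; origin at the centre of its underside.
- jar_yellow: Bystander: clear jar with a yellow lid, 92 mm in diameter, 123 mm high; origin at the centre of its underside.
- pen_black: Bystander: white and black pen, 137 mm long, 12 mm thick, lying; origin at the centre of its underside.

How it is judged (in metres and radians):
On the way, in this order (a step that is already met when the one before it is completed fails the run):
1. the pin is drawn up out of its rest (tip more than 55 mm above the desk) (height (world z) of pin_tip above 0.055 m), for 0.1 s.
2. the pin's tip is in the gauge's slot, at least 8 mm below the gauge's top (x of pin_tip in the frame of gauge between -0.007 and 0.007 m and y of pin_tip in the frame of gauge between -0.045 and 0.045 m and z of pin_tip in the frame of gauge below 0.036 m), for 0.2 s.
At the end, for the whole second after the job is handed in: The pin stands in the hole in the gauge's slot, upright within 0.08 rad, its collar down on the gauge's top within 2 mm (tip less than 13 mm above the desk), at rest and released (x of pin_tip in the frame of gauge between -0.007 and 0.007 m and y of pin_tip in the frame of gauge between -0.045 and 0.045 m and z of pin_tip in the frame of gauge between 0.006 and 0.013 m and angle between pin's own z axis and vertical below 0.08 rad and linear speed of pin below 0.02 m/s); the robot touches nothing.
It fails at once if the pin pressed or pushed against the gauge with more than 35 N (contact force between pin and gauge above 35 N).
It fails at once if the robot itself pressed on the gauge with more than 35 N (contact force between any of the arm, the fingers and gauge above 35 N).
It fails at once if a bystander (book, tape roll, stapler, calculator, jar or pen) shifted by more than 30 mm (pen: 40 mm) (distance of any of book_ochre, label_roll, stapler, calculator, jar_yellow from where it was at the start of the episode above 0.03 m or distance of pen_black from where it was at the start of the episode above 0.04 m).
It also fails if it takes over 58 s, if anything falls off the work surface, if the arm or the gripper's body presses on something with over 40 N, if the wrist force passes 120 N, or if a joint passes its speed limit or range.

ROBOT

A 7-joint arm with a two-finger parallel gripper is mounted at the origin on a cart in front of the work surface, level with it; the furniture and walls round the work are solid. World frame = base frame: x ahead of the robot, y to its left, z up, the work surface at z = 0. Lengths are in mm, angles in rad, forces in N, time in s.
With the tool pointing down it reaches from about 425 to 1025 mm from the base axis. Payload 3.6 kg.
Tool frame: the origin (TCP) lies at the very end of the fingers, on their centre line; the grasp point (between the pads) lies pinch_z behind it (pinch_z is the distance from the TCP to the grasp point, in mm); z points along the fingers, y is the line along which they close (so a half turn about z gives the same grasp; the last joint's range is limited). The gripper opens to 85 mm and grips with 20 to 120 N. Pads are 22 mm wide; open, the fingers measure 114 mm over their backs; the gripper's body (76 mm by 85 mm) begins 54 mm behind the grasp point. The pads swing forward as they close: fully open they stand 13 mm farther back than shut.
Start: joints at [-1.266, 0.591, 0.048, 1.609, -0.033, 0.943, -0.034], TCP at [280.855, 668.394, 194.202] pointing down, gripper open.
Joint ranges: [-2.69, 2.69], [-0.47, 2.24], [-1.27, 1.36], [0.19, 2.51], [-1.53, 4.68], [0.08, 2.07], [-3.09, 3.09]. Speed limits (rad/s): [2.57, 2.57, 3.14, 3.14, 3.14, 3.14, 3.14].

INTERFACE

Orientations are given as a rotation vector (axis times angle).
In Python, from rig import get_obs, camera, job_done, pinch_z gives the robot as it stands.
- The arm moves only by the shell command python3 -m jog 'ROWS' [FORCE]. ROWS is JSON, a list of rows, each a list of 3 entries, a list of its own where there are three numbers: the shift along the tool's x, y, z scaled (see below), then the turn, a rotation vector about the tool's x, y, z scaled (see below), then the opening, from 0 (shut) to 1 (fully open). A call has 1 to 20 rows; each row shifts and turns the commanded pose from where the row before left it, along the tool's axes as they then stand; what a row does not reach is not made up. The controller multiplies each number of a shift by 2.5 cm and each number of a turn by 5 degrees. A row lasts 1/8 s, in which the tool goes at most 62.5 mm and 10.7 degrees, less where a joint would pass 70% of its speed; a pose out of reach is approached as far as the arm can. A call with a number of a shift or a turn outside -1 to 1 is refused whole. A call with a gripper value outside its range is refused whole. The fingers move at their own pace and stop on an object; FORCE is the grip in N (left out, the last holds). Time passes only in rows, so rows that do not move let the fingers close. It gives the time, the measured TCP pose, the force, the opening and the grip force at its end, in the units of the state.
- get_obs(): the state, without advancing time (a new reading comes with each control period).
- camera(name): name is "side" or "top"; returns a dict with "img" (420x560x3 uint8, red, green, blue), "depth" (420x560 float32, mm along the optical axis (not along the pixel's ray), 0 where there is no reading), "intrinsics" (3x3 intrinsics, pixels), "xyz" and "attitude" of the camera in the world. Camera axes: x right, y down, z forward; pixel columns grow to the right and rows downward; lengths in mm; the calibration is good to about 2 mm. A picture is of the moment at which its call begins.
- job_done(): hands the job in; it is judged then, once.
The state is a dict: "clock": time; "q": joint angles; "joint_velocities": joint speeds; "effort": joint torques, N m; "eef_pos": TCP position; "orientation": TCP orientation; "force": force on the tool from outside, world axes, zero at the start; "ft_torque": the same for the moment, N m; "opening": opening from 0.0 (shut) to 1.0 (fully open); "grasp_force": force on a finger pad.
Only numpy, scipy, OpenCV 4.12 (cv2) and the standard library are available. Lean on these libraries where they do the work, as an engineer would, in place of code of your own. Each camera call takes 0.05 s, during which the arm holds its last target. There are 200 camera calls.

## Working session

There is one attempt and no reset: what is moved stays moved. The work goes in short steps, Python scripts to look and compute and a shell command to move; the robot and the scene stay as the last step left them, time stands still between calls to the robot, and variables do not carry over. Pictures are saved under pics/ and viewed, at most 10 in all, crops included, and the job is handed in when it is done.

```bash
ls; mkdir -p pics; python3 - <<'E'
from rig import get_obs,camera,pinch_z
import cv2,numpy as np
o=get_obs();print(o,pinch_z)
for n in("side","top"):
    c=camera(n);cv2.imwrite(f"pics/{n}0.png",c["img"][:,:,::-1]);print(n,c["intrinsics"],c["xyz"],c["attitude"],c["depth"].min(),c["depth"].max())
    np.savez(f"pics/{n}0.npz",**c)
E
```

```text
pics
{'clock': 0.0, 'q': array([-1.26651781,  0.59213948,  0.0482488 ,  1.60981016, -0.03329015,
        0.94266401, -0.03367192]), 'joint_velocities': array([ 0.00046735,  0.00069674, -0.0006412 , -0.00030804,  0.00119275,
       -0.00221378, -0.00065054]), 'effort': array([ 7.41753479e-05, -5.48689055e+01,  1.54629283e+00, -1.98123980e+01,
        9.25975648e-03,  8.79877363e-03,  7.22514315e-08]), 'eef_pos': array([280.46765938, 667.58573226, 193.0295633 ]), 'orientation': array([-0.6204096 , -3.07938137,  0.00344333]), 'force': array([ 0.13804943, -0.64106869,  0.83379325]), 'ft_torque': array([-0.00032343, -0.01820855,  0.01680739]), 'grasp_force': 0.0, 'opening': 1.0000828479376165} 18.700000000000003
side [[539.67687652   0.         288.6910847 ]
 [  0.         539.67687652 217.93522105]
 [  0.           0.           1.        ]] [  87.75457993 1417.78138912  776.15699148] [-0.2999458   2.47739228 -1.62617406] 0.0 3999.4897
top [[473.0646791    0.         276.20206667]
 [  0.         473.0646791  213.73126767]
 [  0.           0.           1.        ]] [ 242.13307861 -138.00543359 1382.96199275] [-1.96561189  2.26070603 -0.22853551] 0.0 2124.9683
```

View pics/side0.png

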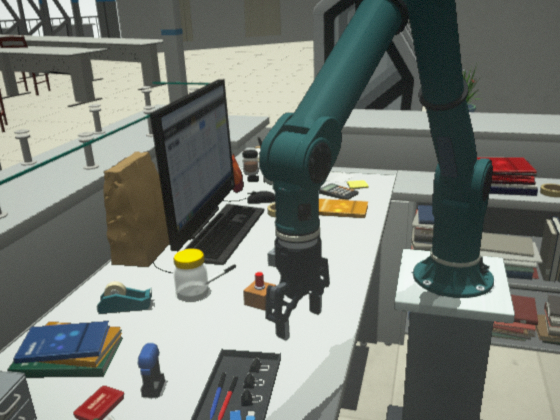

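View pics/top0.png

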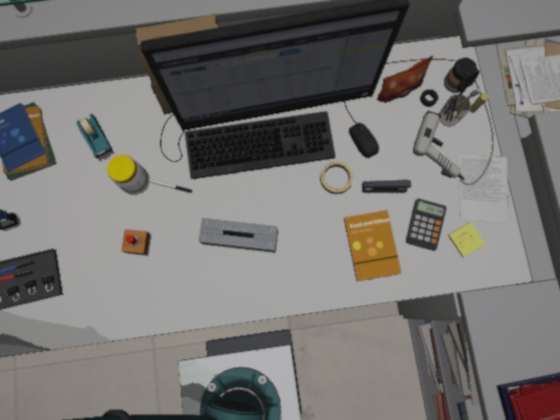

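The side view shows the red handle at (259,278) on its rest, with the arm hiding the gauge. The top view shows the red handle at (130,240), the rest at (136,243), and the gauge at (239,235) with a dark slot across x 223–254.

```bash
cat > h.py <<'E'
import numpy as np,cv2
from scipy.spatial.transform import Rotation as R
def T(c): return R.from_rotvec(c["attitude"]).as_matrix(),np.array(c["xyz"])
def ray(c,u,v):
    M,t=T(c);K=c["intrinsics"];d=M@np.linalg.solve(K,[u,v,1]);return t,d
def atz(c,u,v,z):
    t,d=ray(c,u,v);return t+d*(z-t[2])/d[2]
def proj(c,P):
    M,t=T(c);p=(np.atleast_2d(P)-t)@M;q=p@c["intrinsics"].T;return q[:,:2]/q[:,2:]
def cloud(c):
    M,t=T(c);v,u=np.mgrid[:420,:560];d=c["depth"]
    p=np.stack([u,v,np.ones_like(u)],-1)@np.linalg.inv(c["intrinsics"]).T*d[...,None]
    return p@M.T+t
def two(c1,p1,c2,p2):
    a,d=ray(c1,*p1);b,e=ray(c2,*p2);s=np.linalg.lstsq(np.c_[d,-e],b-a,rcond=None)[0]
    P,Q=a+s[0]*d,b+s[1]*e;return (P+Q)/2,np.linalg.norm(P-Q)
def red(c,box=None):
    h=c["img"].astype(int);m=(h[...,0]>110)&(h[...,1]<60)&(h[...,2]<70)
    if box: k=np.zeros_like(m);u0,v0,u1,v1=box;k[v0:v1,u0:u1]=1;m&=k
    return m
E
python3 - <<'E'
from h import *
S=dict(np.load("pics/side0.npz"));C=dict(np.load("pics/top0.npz"))
cen=[]
for c,b in((S,(245,262,275,300)),(C,(115,225,150,258))):
    m=red(c,b);v,u=np.nonzero(m);X=cloud(c)[m];cen.append((u.mean(),v.mean()))
    print(len(u),u.min(),u.max(),v.min(),v.max(),cen[-1],np.median(X,0),X.max(0),X.min(0))
print("handle two-view",two(S,cen[0],C,cen[1]))
X=cloud(C)
# rest top
for n,(u0,v0,u1,v1) in dict(rest=(115,222,155,260),gauge=(190,205,290,262)).items():
    x=X[v0:v1,u0:u1].reshape(-1,3);m=(x[:,2]>25)&(x[:,2]<60);y=x[m];print(n,m.sum(),np.percentile(y[:,2],[10,50,90]),cv2.minAreaRect(y[:,:2].astype(np.float32)))
    print(np.median(X[:,:][v0:v0+3,u0:u1].reshape(-1,3),0))
g=C["img"].astype(int).max(2);m=np.zeros_like(g,bool);m[226:243,215:262]=g[226:243,215:262]<50
m=m.astype(np.uint8);n,l,s,_=cv2.connectedComponentsWithStats(m);i=1+s[1:,4].argmax();v,u=np.nonzero(l==i);print(s[i])
p=np.array([atz(C,a,b,44) for a,b in zip(u,v)]);print(cv2.minAreaRect(p[:,:2].astype(np.float32)))
print(g[222:248,238])
E
```

```text
20 256 261 273 276 (np.float64(258.45), np.float64(274.65)) [496.10695397 250.10722936  87.29520373] [502.30106267 259.93572257  92.2973103 ] [489.32145412 237.89605541  82.34294626]
42 126 132 236 242 (np.float64(129.07142857142858), np.float64(238.6904761904762)) [495.8464548  242.85882554  87.52069538] [504.91450292 252.43680388  92.47414695] [487.44071841 233.32728496  80.9351617 ]
handle two-view (array([497.29054549, 244.00796708,  84.32128183]), np.float64(0.9438248704532597))
rest 484 [39.78463969 46.03443334 50.11818709] ((497.32940673828125, 241.9304962158203), (66.6799545288086, 64.64656829833984), 76.35665130615234)
[558.25372716 248.71391502   0.62707789]
gauge 1886 [38.64836285 44.50950557 48.19605231] ((476.4521484375, -55.25767517089844), (220.29515075683594, 71.26295471191406), 75.52750396728516)
[ 5.66045404e+02 -6.67557720e+01  4.82285950e-01]
[224 231  29   6  92]
((476.1003723144531, -54.93022537231445), (81.66131591796875, 8.96180534362793), 75.59859466552734)
[133 127 125 126 125 126 128 127 119  87  49  28  26  42  77 112 123 127
 127 126 125 125 124 116  83  65]
```

```bash
python3 -m jog '[[[0,0,0],[0,0,-0.86],1],[[0,0,0],[0,0,-0.86],1],[[-0.9,-0.95,0],[0,0,0],1],[[-0.9,-0.95,0],[0,0,0],1],[[-0.9,-0.95,0],[0,0,0],1],[[-0.9,-0.95,0],[0,0,0],1],[[-0.9,-0.95,0],[0,0,0],1],[[-0.9,-0.95,0],[0,0,0],1],[[-0.9,-0.95,0],[0,0,0],1],[[-0.9,-0.95,0],[0,0,0],1],[[-0.9,-0.95,0],[0,0,0],1],[[-0.9,-0.95,0],[0,0,0],1],[[-0.9,-0.95,0],[0,0,0],1],[[-0.9,-0.95,0],[0,0,0],1],[[-0.9,-0.95,0],[0,0,0],1],[[-0.9,-0.95,0],[0,0,0],1],[[0,-0.98,0],[0,0,0],1],[[0,0,0],[0,0,0],1],[[0,0,0],[0,0,0],1]]' 40
cat > plan.py <<'E'
import sys;from h import *;from rig import get_obs
o=get_obs();M=R.from_rotvec(o["orientation"]).as_matrix();P=np.array(o["eef_pos"])
t=np.array([float(a) for a in sys.argv[1:4]])
print("tool y deg",np.degrees(np.arctan2(M[1,1],M[0,1])),"z",M[:,2].round(4),"units",((t-P)@M/25).round(3),"mm",(t-P).round(1),"F",np.round(o["force"],1))
E
python3 plan.py 497 243 54
```

```text
clock: 2.48
eef_pos: [497.8, 246.5, 194.2]
orientation: [-0.385, -3.117, -0.002]
force: [0.7, -0.6, -0.5]
opening: 0.999
grasp_force: 0.0
tool y deg 75.91477516265874 z [-3.e-04  1.e-03 -1.e+00] units [-0.008 -0.146  5.61 ] mm [  -0.8   -3.5 -140.2] F [ 0.7 -0.6 -0.5]
```

```bash
python3 - <<'E'
from h import *;from rig import camera
c=camera("side");np.savez("pics/side1.npz",**c);cv2.imwrite("pics/side1.png",cv2.resize(c["img"][120:320,180:460,::-1],None,fx=2.8,fy=2.8))
C=dict(np.load("pics/top0.npz"))
g=np.array([476.3,-55.1]);a=np.radians(75.6);y=np.array([np.cos(a),np.sin(a)]);x=np.array([y[1],-y[0]])
print([proj(c,[*(g+i*35*x+j*110*y),44]).round(1) for i in(-1,1) for j in(-1,1)])
print(proj(c,[[497,243,87],[497,243,51]]))
E
```

```text
[array([[320.3, 229.6]]), array([[287.3, 257.6]]), array([[301.3, 225.8]]), array([[266.9, 252.8]])]
[[258.80009417 273.61835707]
 [259.44852087 285.57193025]]
```

View pics/side1.png

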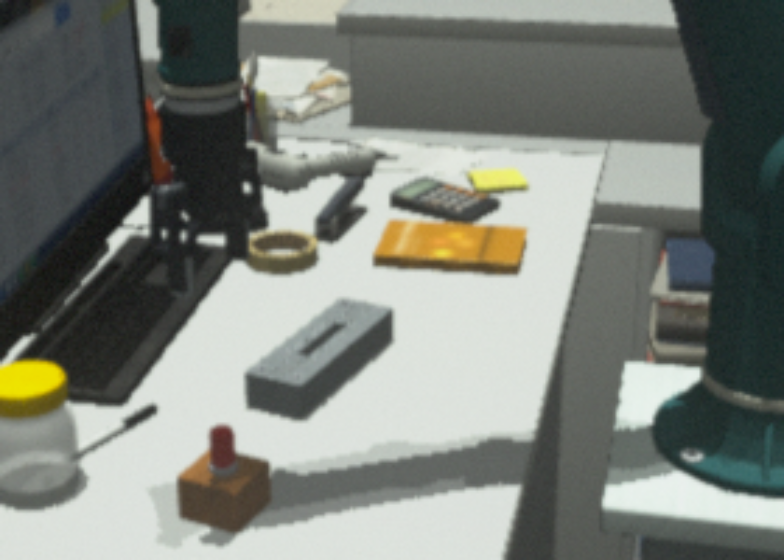

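Gauge unobstructed: slot centre at crop (325,338), predicted corners (287,258), (267,253), (320,230) agree with crop (300,415)/(247,375)/(392,308). The red handle is at crop (222,440). The gripper looks higher than expected, so I'll check its projection.

```bash
python3 - <<'E'
from h import *;from rig import camera,get_obs
c=dict(np.load("pics/side1.npz"));o=get_obs();M=R.from_rotvec(o["orientation"]).as_matrix();P=np.array(o["eef_pos"])
for s in(-50,0,50): print(s,(proj(c,P+M@[0,s,-13])-[180,120])*2.8)
d=c["depth"][195:232,232:275];X=cloud(c)[195:232,232:275].reshape(-1,3);m=(X[:,2]>150)&(X[:,1]>150)&(X[:,1]<350);print(m.sum(),X[m].min(0),X[m].max(0))
t=camera("top");X=cloud(t).reshape(-1,3);m=(X[:,2]>150)&(X[:,2]<420)&(abs(X[:,1]-246)<100)&(abs(X[:,0]-497)<100);print(m.sum(),X[m].min(0),X[m].max(0))
m=red(t,(110,220,150,260));print(m.sum())
E
```

```text
-50 [[240.60443885 294.53829678]]
0 [[211.99126797 314.89751465]]
50 [[181.64525134 336.48970959]]
591 [473.0907817  196.03243607 246.17212196] [527.51345531 323.64636453 334.9742285 ]
792 [459.76344408 171.71635512 252.06219254] [531.73383483 259.47446631 419.6683033 ]
0
```

```bash
python3 - <<'E'
from h import *
for f,u0,v0,n in(("side1",245,195,50),("side0",282,290,55)):
    c=dict(np.load(f"pics/{f}.npz"));X=cloud(c)
    for v in range(v0,v0+n,3): print(v,c["img"][v,u0],X[v,u0].round())
c=dict(np.load("pics/side0.npz"));P=[280.5,667.6,193];y=np.array([.388,.92,0]);print([proj(c,P+s*y+np.array([0,0,13])) for s in(-50,0,50)])
E
```

```text
195 [89 93 91] [510. 274. 318.]
198 [76 79 74] [507. 284. 314.]
201 [47 49 47] [507. 287. 307.]
204 [186 194 186] [ 769. -419.    2.]
207 [45 48 46] [502. 301. 298.]
210 [37 38 36] [503. 301. 290.]
213 [40 42 42] [505. 296. 280.]
216 [36 38 40] [505. 298. 273.]
219 [35 34 35] [504. 301. 267.]
222 [42 41 39] [504. 302. 259.]
225 [59 61 62] [508. 294. 248.]
228 [63 64 60] [ 684. -175.   16.]
231 [56 55 53] [ 680. -164.   10.]
234 [44 46 45] [ 672. -141.   10.]
237 [172 179 170] [ 669. -130.    4.]
240 [220 225 219] [ 663. -113.    1.]
243 [219 225 218] [656. -92.   1.]
290 [49 49 48] [293. 724. 345.]
293 [47 50 49] [293. 725. 340.]
296 [50 51 51] [293. 724. 334.]
299 [63 66 65] [294. 724. 328.]
302 [49 51 51] [293. 726. 324.]
305 [73 75 73] [301. 699. 301.]
308 [166 173 168] [431. 262.   3.]
311 [207 216 207] [428. 274.   1.]
314 [70 74 72] [296. 719. 297.]
317 [55 58 57] [295. 723. 294.]
320 [47 50 47] [295. 724. 289.]
323 [50 51 50] [296. 720. 281.]
326 [55 56 55] [296. 720. 275.]
329 [52 55 55] [296. 721. 270.]
332 [55 55 54] [297. 720. 264.]
335 [51 54 51] [297. 719. 257.]
338 [90 94 91] [299. 714. 247.]
341 [228 233 227] [393. 401.   3.]
344 [227 234 229] [390. 412.   3.]
[array([[316.53118926, 329.78006423]]), array([[300.03654216, 343.48651048]]), array([[282.22275942, 358.28911003]])]
```

```bash
python3 -m jog '[[[0,-0.14,0.8],[0,0,0],0.26],[[0,0,0.8],[0,0,0],0.26],[[0,0,0],[0,0,0],0.26],[[0,0,0],[0,0,0],0.26],[[0,0,0],[0,0,0],0.26],[[0,0,0],[0,0,0],0.26]]'
python3 - <<'E'
from h import *;from rig import camera
c=camera("side");X=cloud(c);np.savez("pics/side2.npz",**c)
cv2.imwrite("pics/side2.png",cv2.resize(c["img"][170:310,200:320,::-1],None,fx=4,fy=4))
m=(abs(X[...,0]-497)<80)&(abs(X[...,1]-243)<90)&(X[...,2]>95)&(X[...,2]<300);v,u=np.nonzero(m)
k=np.argsort(X[m][:,2])[:12];print(np.c_[u[k],v[k],X[m][k].round()])
t=camera("top");red_=red(t,(110,220,150,260)).sum();print(red_)
E
```

```text
clock: 3.32
eef_pos: [498.3, 242.0, 154.9]
orientation: [0.388, 3.116, 0.001]
force: [-1.2, 0.3, -0.4]
opening: 0.258
grasp_force: 0.0
[[255. 239. 498. 256. 193.]
 [251. 238. 509. 255. 194.]
 [253. 239. 501. 261. 195.]
 [257. 238. 493. 254. 195.]
 [261. 235. 488. 235. 196.]
 [254. 239. 498. 262. 196.]
 [254. 238. 500. 257. 197.]
 [262. 234. 487. 231. 197.]
 [250. 238. 509. 260. 197.]
 [258. 234. 497. 233. 197.]
 [259. 234. 494. 233. 197.]
 [256. 238. 494. 258. 197.]]
0
```

View pics/side2.png

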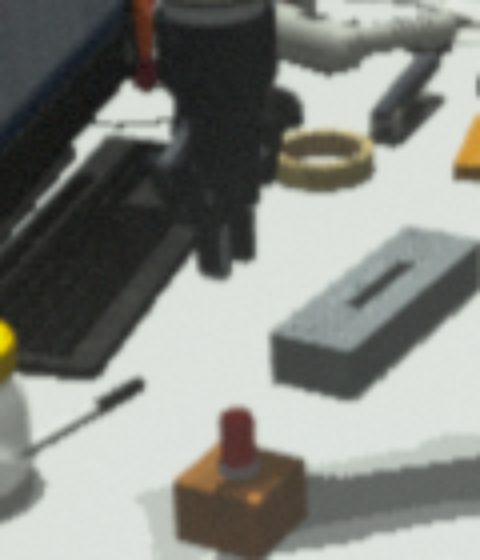

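The side crop shows the nearly shut fingertips at crop (215,275), i.e. z≈195 in depth, while the reported TCP is 155; so the real fingertips are ~38 mm above the reported TCP. I'll descend in stages by what the cameras show.

```bash
python3 -m jog '[[[0,0,0.2],[0,0,0],0.9],[[0,0,0.8],[0,0,0],0.9],[[0,0,0.8],[0,0,0],0.9],[[0,0,0.8],[0,0,0],0.9],[[0,0,0.8],[0,0,0],0.9],[[0,0,0],[0,0,0],0.9],[[0,0,0],[0,0,0],0.9]]'
cat > look.py <<'E'
import sys;from h import *;from rig import camera
n=sys.argv[1];c=camera("side");np.savez(f"pics/{n}.npz",**c)
a=[int(k) for k in sys.argv[2:6]];f=min(800/(a[2]-a[0]),600/(a[3]-a[1]),5)
cv2.imwrite(f"pics/{n}.png",cv2.resize(c["img"][a[1]:a[3],a[0]:a[2],::-1],None,fx=f,fy=f,interpolation=cv2.INTER_CUBIC))
E
python3 look.py s3 200 200 320 310
```

```text
clock: 4.3
eef_pos: [498.3, 241.8, 69.6]
orientation: [0.388, 3.117, 0.0]
force: [-0.2, 0.4, -0.0]
opening: 0.899
grasp_force: 0.0
```

View pics/s3.png

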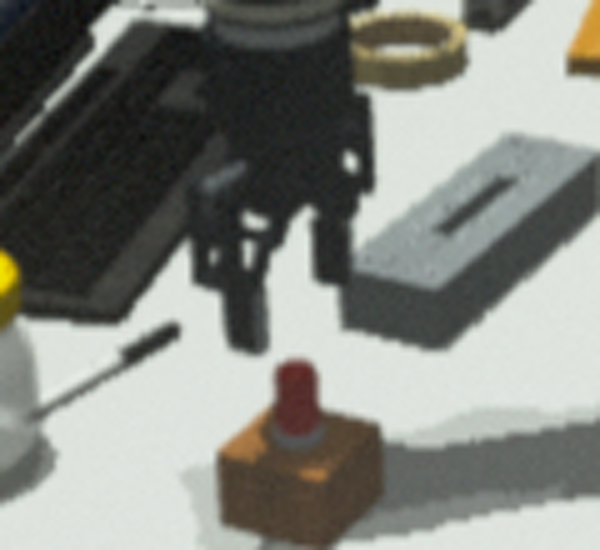

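Open fingertips are at crop (247,350) and (330,283), straddling the handle at (295,400), still above its top. I'll descend and close.

```bash
python3 -m jog '[[[0,0,0.5],[0,0,0],0.9],[[0,0,0.5],[0,0,0],0.9],[[0,0,0.5],[0,0,0],0.9],[[0,0,0.5],[0,0,0],0.9],[[0,0,0],[0,0,0],0.9],[[0,0,0],[0,0,0],0.2],[[0,0,0],[0,0,0],0.1],[[0,0,0],[0,0,0],0.1],[[0,0,0],[0,0,0],0.1],[[0,0,0],[0,0,0],0.1]]' 60
python3 look.py s4 200 200 320 310
```

```text
clock: 5.6
eef_pos: [498.2, 241.9, 19.8]
orientation: [0.388, 3.117, 0.001]
force: [-2.2, 0.6, 5.9]
opening: 0.238
grasp_force: 58.5
```

View pics/s4.png

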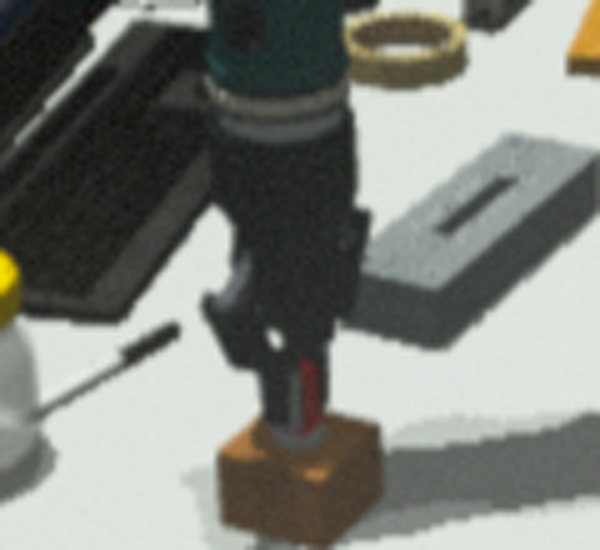

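The pads hold the red handle at crop (310,395), grip 58 N. I'll lift and look.

```bash
python3 -m jog '[[[0,0,-0.4],[0,0,0],0.1],[[0,0,-0.6],[0,0,0],0.1],[[0,0,-0.7],[0,0,0],0.1],[[0,0,-0.7],[0,0,0],0.1],[[0,0,-0.6],[0,0,0],0.1],[[0,0,0],[0,0,0],0.1],[[0,0,0],[0,0,0],0.1]]'
python3 plan.py 486.2 -22.2 94.8
python3 look.py s5 200 200 320 310
python3 - <<'E'
from h import *
# slot in side view, fit on gauge top
c=dict(np.load("pics/s4.npz"));g=c["img"].astype(int).max(2)
m=np.zeros((420,560),np.uint8);m[233:250,284:306]=g[233:250,284:306]<85
n,l,s,_=cv2.connectedComponentsWithStats(m);i=1+s[1:,4].argmax();v,u=np.nonzero(l==i);print(s[i])
p=np.array([atz(c,a,b,44) for a,b in zip(u,v)]);print(cv2.minAreaRect(p[:,:2].astype(np.float32)),p.mean(0))
X=cloud(c);b=X[222:272,262:325].reshape(-1,3);k=(b[:,2]>38)&(b[:,2]<50);print(k.sum(),cv2.minAreaRect(b[k,:2].astype(np.float32)),b[k].mean(0))
E
```

```text
clock: 6.52
eef_pos: [497.5, 241.5, 94.1]
orientation: [-0.388, -3.117, 0.001]
force: [-0.3, -0.1, -1.5]
opening: 0.241
grasp_force: 58.8
tool y deg 75.81298475580097 z [-5.e-04 -3.e-04 -1.e+00] units [ -2.146 -10.338  -0.027] mm [ -11.3 -263.7    0.7] F [-0.3 -0.1 -1.5]
[288 236  14  10  29]
((476.5401916503906, -56.918209075927734), (75.08413696289062, 7.763556480407715), 75.27235412597656) [476.33737546 -57.8237059   44.        ]
730 ((476.6293640136719, -52.431968688964844), (234.1890411376953, 73.365966796875), 75.89846801757812) [474.93747039 -45.78218245  45.24288812]
```

View pics/s5.png

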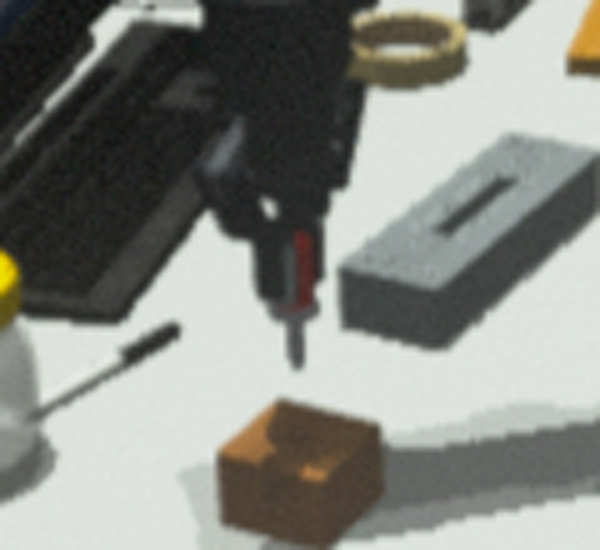

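The pin is out of the rest and upright, tip at crop (297,367). Now I'll go over the slot's near end.

```bash
python3 -m jog '[[[-0.18,-0.86,0],[0,0,0],0.1],[[-0.18,-0.86,0],[0,0,0],0.1],[[-0.18,-0.86,0],[0,0,0],0.1],[[-0.18,-0.86,0],[0,0,0],0.1],[[-0.18,-0.86,0],[0,0,0],0.1],[[-0.18,-0.86,0],[0,0,0],0.1],[[-0.18,-0.86,0],[0,0,0],0.1],[[-0.18,-0.86,0],[0,0,0],0.1],[[-0.18,-0.86,0],[0,0,0],0.1],[[-0.18,-0.86,0],[0,0,0],0.1],[[-0.18,-0.86,0],[0,0,0],0.1],[[-0.18,-0.86,0],[0,0,0],0.1],[[0,0,0],[0,0,0],0.1],[[0,0,0.5],[0,0,0],0.1],[[0,0,0.4],[0,0,0],0.1],[[0,0,0],[0,0,0],0.1],[[0,0,0],[0,0,0],0.1]]'
python3 plan.py 486.2 -22.2 72
python3 look.py s6 255 190 335 260
python3 - <<'E'
from h import *
c=dict(np.load("pics/s6.npz"));q=proj(c,[[485,-21,64],[485,-21,97],[485,-21,44],[476.2,-56,44],[476.2+45*.249,-56+45*.968,44]]);print((q-[255,190])*5)
# pixels where 7 ideal slot-centre x offsets map, per mm in gauge x
print((proj(c,[[485+9.68,-21-2.49,64]])-q[0])*5)
E
```

```text
clock: 8.7
eef_pos: [486.9, -21.2, 71.5]
orientation: [-0.386, -3.117, -0.0]
force: [0.6, -0.4, -1.1]
opening: 0.237
grasp_force: 58.9
tool y deg 75.86772325998598 z [-5.e-04  1.e-04 -1.e+00] units [ 0.018 -0.047 -0.022] mm [-0.7 -1.   0.5] F [ 0.6 -0.4 -1.1]
[[170.54725262 246.55963959]
 [169.16454082 197.52062629]
 [171.37470577 275.90594732]
 [199.16963211 252.99876697]
 [164.03061012 281.59268586]]
[[-14.20811102  -3.09289146]]
```

View pics/s6.png

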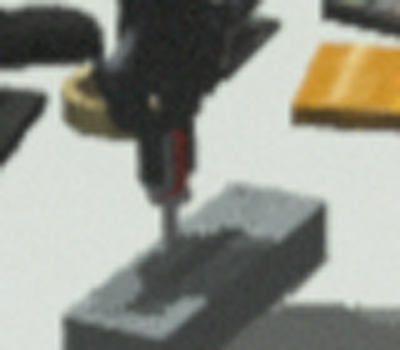

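The pin tip is at crop (169,246) against a predicted (170.5,246.6) for the slot's centre line, so it is lined up within about 1 mm. Lowering it.

```bash
python3 -m jog '[[[0,0,0.4],[0,0,0],0.1],[[0,0,0.3],[0,0,0],0.1],[[0,0,0.2],[0,0,0],0.1],[[0,0,0.1],[0,0,0],0.1],[[0,0,0.1],[0,0,0],0.1],[[0,0,0],[0,0,0],0.1],[[0,0,0],[0,0,0],0.1]]'; python3 plan.py 485 -22 36.8
```

```text
clock: 9.62
eef_pos: [487.1, -21.7, 44.3]
orientation: [0.388, 3.117, 0.0]
force: [-0.2, 0.7, -1.3]
opening: 0.236
grasp_force: 58.9
tool y deg 75.80602856803367 z [ 3.e-04  0.e+00 -1.e+00] units [ 0.079 -0.032  0.301] mm [-2.1 -0.3 -7.5] F [-0.2  0.7 -1.3]
```

```bash
python3 -m jog '[[[0,0,0.08],[0,0,0],0.1],[[0,0,0.08],[0,0,0],0.1],[[0,0,0.06],[0,0,0],0.1],[[0,0,0.04],[0,0,0],0.1],[[0,0,0],[0,0,0],0.1],[[0,0,0],[0,0,0],0.1]]'; python3 -m jog '[[[0,0,0.04],[0,0,0],0.1],[[0,0,0],[0,0,0],0.1]]';python3 -m jog '[[[0,0,0.04],[0,0,0],0.1],[[0,0,0],[0,0,0],0.1]]'
```

```text
clock: 10.38
eef_pos: [487.0, -21.7, 37.7]
orientation: [0.388, 3.117, 0.0]
force: [-0.4, 0.4, -1.0]
opening: 0.239
grasp_force: 58.9
clock: 10.62
eef_pos: [487.1, -21.7, 36.8]
orientation: [0.388, 3.117, 0.0]
force: [-0.3, -0.0, -0.8]
opening: 0.241
grasp_force: 58.9
clock: 10.88
eef_pos: [487.3, -21.7, 36.5]
orientation: [0.388, 3.117, 0.0]
force: [-1.6, 0.6, 7.8]
opening: 0.232
grasp_force: 59.9
```

```bash
for i in 1; do python3 -m jog '[[[0,-0.06,0],[0,0,0],0.1],[[0,-0.06,0],[0,0,0],0.1]]'; python3 -m jog '[[[0,-0.06,0],[0,0,0],0.1],[[0,-0.06,0],[0,0,0],0.1]]'; python3 -m jog '[[[0,-0.06,0],[0,0,0],0.1],[[0,-0.06,0],[0,0,0],0.1]]'; done | grep -E "eef|force: \["
```

```text
eef_pos: [487.3, -22.6, 36.5]
force: [-0.5, 4.0, 6.0]
eef_pos: [487.3, -25.4, 36.5]
force: [0.8, 3.9, 6.0]
eef_pos: [486.8, -28.5, 36.5]
force: [0.7, 3.4, 5.9]
```

```bash
(python3 -m jog '[[[0,-0.06,0],[0,0,0],0.1],[[0,-0.06,0],[0,0,0],0.1]]'; python3 -m jog '[[[0,-0.06,0],[0,0,0],0.1],[[0,-0.06,0],[0,0,0],0.1]]'; python3 -m jog '[[[0,-0.06,0],[0,0,0],0.1],[[0,-0.06,0],[0,0,0],0.1]]') | grep -E "eef|force: \["
```

```text
eef_pos: [486.2, -31.3, 36.6]
force: [2.2, 3.6, 6.1]
eef_pos: [485.1, -34.8, 36.4]
force: [0.2, 3.2, 4.2]
eef_pos: [481.2, -40.2, 35.2]
force: [1.3, -0.1, -0.9]
```

```bash
(python3 -m jog '[[[0,-0.06,0],[0,0,0],0.1],[[0,-0.06,0],[0,0,0],0.1]]'; python3 -m jog '[[[0,-0.06,0],[0,0,0],0.1],[[0,-0.06,0],[0,0,0],0.1]]') | grep -E "eef|force: \["
```

```text
eef_pos: [481.3, -42.3, 35.4]
force: [0.0, 1.5, -0.6]
eef_pos: [481.4, -43.3, 35.7]
force: [0.6, 6.6, -1.8]
```

Dropped: z sank ~1 mm, the force vanished, and the far wall is now felt. Back up ~5 mm to the centre and go down gently.

```bash
(python3 -m jog '[[[0,0.1,0],[0,0,0],0.1],[[0,0.1,0],[0,0,0],0.1],[[0,0,0],[0,0,0],0.1]]'; python3 -m jog '[[[0,0,0.04],[0,0,0],0.1],[[0,0,0.04],[0,0,0],0.1],[[0,0,0],[0,0,0],0.1]]'; python3 plan.py 482 -40 20) | grep -E "eef|force: \[|tool"
```

```text
eef_pos: [482.4, -40.6, 35.7]
force: [-0.1, -0.4, -1.4]
eef_pos: [482.2, -40.3, 33.6]
force: [-0.2, 0.3, -1.0]
tool y deg 75.79840654192895 z [-2.e-04 -1.e-04 -1.e+00] units [0.011 0.008 0.544] mm [ -0.2   0.3 -13.6] F [-0.2  0.3 -1. ]
```

```bash
(python3 -m jog '[[[0,0,0.04],[0,0,0],0.1],[[0,0,0.04],[0,0,0],0.1],[[0,0,0],[0,0,0],0.1]]';python3 -m jog '[[[0,0,0.04],[0,0,0],0.1],[[0,0,0],[0,0,0],0.1]]') | grep -E "eef|force: \["
```

```text
eef_pos: [482.3, -40.1, 31.6]
force: [-0.4, -0.5, -1.0]
eef_pos: [482.3, -40.0, 30.6]
force: [-0.3, 0.1, -1.8]
```

```bash
(python3 -m jog '[[[0,0,0.04],[0,0,0],0.1],[[0,0,0.04],[0,0,0],0.1],[[0,0,0],[0,0,0],0.1]]';python3 -m jog '[[[0,0,0.04],[0,0,0],0.1],[[0,0,0.04],[0,0,0],0.1],[[0,0,0],[0,0,0],0.1]]') | grep -E "eef|force: \["
```

```text
eef_pos: [482.3, -40.0, 28.6]
force: [-0.9, 1.2, -1.7]
eef_pos: [482.3, -40.0, 26.6]
force: [0.6, 0.5, -0.8]
```

```bash
(python3 -m jog '[[[0,0,0.06],[0,0,0],0.1],[[0,0,0.06],[0,0,0],0.1],[[0,0,0.06],[0,0,0],0.1],[[0,0,0],[0,0,0],0.1]]';python3 -m jog '[[[0,0,0.04],[0,0,0],0.1],[[0,0,0.04],[0,0,0],0.1],[[0,0,0],[0,0,0],0.1]]';python3 -m jog '[[[0,0,0.04],[0,0,0],0.1],[[0,0,0],[0,0,0],0.1]]') | grep -E "eef|force: \["
```

```text
eef_pos: [482.3, -40.0, 22.0]
force: [0.2, 1.0, -1.7]
eef_pos: [482.3, -40.0, 20.1]
force: [0.2, 1.9, -1.2]
eef_pos: [482.3, -40.0, 19.2]
force: [-0.6, 2.1, -1.1]
```

```bash
(python3 -m jog '[[[0,0,0.03],[0,0,0],0.1],[[0,0,0],[0,0,0],0.1]]';python3 -m jog '[[[0,0,0.02],[0,0,0],0.1],[[0,0,0],[0,0,0],0.1]]') | grep -E "eef|force: \["
```

```text
eef_pos: [482.3, -40.0, 18.8]
force: [-1.5, 2.7, 4.7]
eef_pos: [482.3, -40.0, 18.7]
force: [-2.6, 2.7, 10.0]
```

The collar is on the gauge at z = 18.7, exactly 18 mm below floor contact. Releasing and retreating.

```bash
python3 -m jog '[[[0,0,0],[0,0,0],0.5],[[0,0,0],[0,0,0],0.9],[[0,0,0],[0,0,0],0.9],[[0,0,0],[0,0,0],0.9],[[0,0,-0.4],[0,0,0],0.9],[[0,0,-0.8],[0,0,0],0.9],[[0,0,-1],[0,0,0],0.9],[[0,0,-1],[0,0,0],0.9],[[0,0,-1],[0,0,0],0.9],[[0,0,-1],[0,0,0],0.9],[[0,0,0],[0,0,0],0.9],[[0,0,0],[0,0,0],0.9]]'; python3 look.py s7 255 190 335 260
```

```text
clock: 18.12
eef_pos: [481.8, -40.1, 147.9]
orientation: [-0.388, -3.117, 0.0]
force: [-0.1, -1.2, -0.4]
opening: 0.9
grasp_force: 0.0
```

View pics/s7.png

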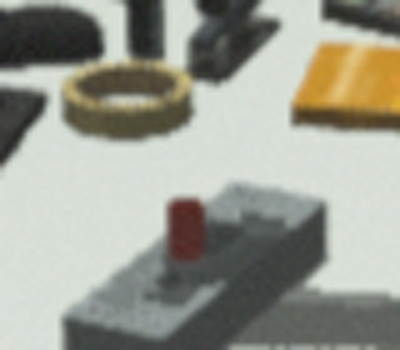

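The pin stands upright at crop (187,230), its collar down on the gauge, and the gripper is clear above it.

```bash
python3 -c "from rig import job_done;print(job_done())"
```

```text
the job is handed in; nothing more can be done
None
```

The pin is seated upright in the hole with its collar flat on the gauge, released and handed in at about 18 s; sampled wrist forces stayed at or below about 10 N, and no verdict came back from the hand-in.

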